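# Set the laminator's film selector and start it

## Robot

A 6-joint arm with a two-finger parallel gripper is mounted at the origin on the work surface. World frame = base frame: x ahead of the robot, y to its left, z up, the work surface at z = 0. Lengths are in m, angles in rad, forces in N, time in s.
With the tool pointing down it reaches from about 0.275 to 0.875 m from the base axis. Payload 12.5 kg.
Tool frame: the origin (TCP) lies midway between the tips of the shut fingers; the grasp point (between the pads) lies 19 mm behind it; z points along the fingers, y is the line along which they close (so a half turn about z gives the same grasp; the last joint's range is limited). The gripper opens to 85 mm and grips with 20 to 120 N. Pads are 22 mm wide; open, the fingers measure 114 mm over their backs; the gripper's body (76 mm by 85 mm) begins 54 mm behind the grasp point. The pads swing forward as they close: fully open they stand 13 mm farther back than shut.
Start: joints at [1.264, 0.351, 1.652, -0, 1.139, -0.085], TCP at [0.121, 0.537, 0.231] pointing down, gripper open.
Joint ranges: [-2.75, 2.75], [-0.79, 2.1], [0.01, 2.65], [-1.57, 4.71], [0.07, 3.14], [-2.87, 2.87]. Speed limits (rad/s): [2.22, 2.22, 2.79, 3.14, 3.14, 3.14].

## Interface

Orientations are given as a rotation vector (axis times angle).
In Python, from bench import ctrl gives the robot as it stands.
- The arm moves only by the tool send_rows, never from a script. Its argument "rows" is a list of rows, each a list of 6 numbers: the shift along the world's x, y, z in cm, then the turn, a rotation vector about the world's x, y, z in rad. A call has 1 to 12 rows; each row is the pose to reach, as a shift and turn from the pose commanded when the call began; what a row does not reach only later rows make up. A row lasts 1/12 s, in which the tool goes at most 41.7 mm and 7.16 degrees, less where a joint would pass 70% of its speed; a pose out of reach is approached as far as the arm can. A call with a gripper value outside its range is refused whole. "jaw" is the finger opening in cm, from 0 to 8.54, set as the call begins (left out, the last holds). The fingers move at their own pace and stop on an object; the grip force is fixed at half the most. Time passes only in rows, so rows that repeat a pose let the fingers close. It gives the time, the measured TCP pose, the force, the opening and the grip force at its end, in the units of the state.
- ctrl.sense(): the state, without advancing time (a new reading comes with each control period).
- ctrl.get_image(name): name is "scene" or "top"; returns the picture (400x640x3 uint8, red, green, blue); there is no depth.
- ctrl.calibration(name): a dict with "fov_y" (degrees; the focal length in pixels is half the picture's height over the tangent of half this angle, whatever the lens; pixels are square), "cx", "cy" (the principal point, pixels), "D" ([k1, k2, p1, p2, k3] as OpenCV has them; the pictures are not rectified), "world_to_cam" (4x4, takes a point from world to camera coordinates). Camera axes: x right, y down, z forward; pixel columns grow to the right and rows downward; lengths in m; the calibration is good to about 2 mm. A picture is of the moment at which its call begins. calibration takes no time and is no camera call.
- ctrl.finish_job(): hands the job in; it is judged then, once.
The state is a dict: "t": time; "qpos": joint angles; "joint_vel": joint speeds; "joint_torque": joint torques, N m; "ee_pos": TCP position; "eef_rot": TCP orientation; "force": force on the tool from outside, world axes, zero at the start; "moment": the same for the moment, N m; "width": finger opening in m; "grasp_force": force on a finger pad.
Only numpy, scipy, OpenCV 4.12 (cv2) and the standard library are available. Lean on these libraries where they do the work, as an engineer would, in place of code of your own. Each camera call takes 0.05 s, during which the arm holds its last target. There are 200 camera calls.

## Task

Get the laminator ready for a thick collage: with a fingertip, push the pointer of its rotary selector round, click by click, until it rests at position 5 (the fifth tick mark clockwise from the off dot), and only then press the round start button all the way in and let it go. Push the selector from one side at a time, do not pinch or lean on its fin, and leave the pot, glue stick, jar and tape where they stand.

Things in the scene. Friction and masses are not known exactly. Their poses are not given: they have to be found in the camera images.
- laminator: White pouch laminator fixed to the table, 140 mm deep (its x) by 360 mm long (its y) by 75 mm high, plus a thin entry tray on the side of its -x. Origin at the centre of its underside, on the table; z up. Its flat top, 75 mm up, carries only the selector at (-2, +90) mm and the start button at (-2, -80) mm in its own x, y.
- dial_center (a point): Point on the selector's vertical axis, 20 mm above the laminator's top, half-way up the fin. The selector: metal disc, 68 mm across, 8 mm high, with an upright black fin 12 mm thick, 7 to 34 mm above the laminator's top, from 25 mm behind the axis to a nose 33 mm ahead of it; a pale line on the fin runs to the nose. Round it on the top: a dot (off), then clockwise six ticks, 1 to 6, 30 degrees apart.
- dial_tip (a point): The nose of the selector's fin, 31 mm from the axis, 20 mm above the laminator's top; the direction from dial_center to this point is where the selector points. It starts somewhere from off to position 3.
- dial (a joint): Selector angle, rad, clockwise seen from above: 0 at the off dot, pointing along the laminator's +y; position k is at k x 0.5236 (position 5 at 2.618); stops at 0 and 3.142. A detent snaps it to the nearest position with up to 0.06 N m (about 2 to 3 N at the nose), so past half-way it jumps ahead to the next one by itself.
- start (a joint): Travel of the start button in m: 0 out, 0.006 fully in. Spring return; fully in takes 5 N.
- start_top (a point): Centre of the top face of the round start button, 30 mm in diameter, in a round black collar of 46 mm diameter; the face stands 22 mm above the laminator's top when out, 10 mm above the collar, and is pressed straight down.
- pot: Empty clear plastic pot, 80 mm in diameter and 75 mm high, loose, to the side of the laminator. Origin at the centre of its underside.
- glue: White upright glue stick, 32 mm in diameter and 90 mm high, loose. Origin at the centre of its underside.
- jar: Glass jar with a lid, 56 mm in diameter and 65 mm high, loose. Origin at the centre of its underside.
- tape: Roll of tape lying flat, 96 mm in diameter and 24 mm high, loose. Origin at the centre of its underside.

How it is judged:
By the outcome, as a careful person would: the job done as asked, in the order asked, and still so for the second after the job is handed in, with the robot touching nothing.
It also fails if it takes over 58 s, if anything falls off the work surface, if the arm or the gripper's body presses on something with over 40 N, if the wrist force passes 120 N, or if a joint passes its speed limit or range.

## Working session

There is one attempt and no reset: what is moved stays moved. The work goes in short steps, Python scripts to look and compute and a tool call to move; the robot and the scene stay as the last step left them, time stands still between calls to the robot, and variables do not carry over. Pictures are saved under pics/ and viewed, at most 10 in all, crops included, and the job is handed in when it is done.

Besides the shell and the picture viewer there is one more tool, called in YAML: its name, and indented under it one key for each argument. send_rows: Moves the arm, as the interface text tells. Its arguments: {"type":"object","properties":{"rows":{"type":"array","items":{"type":"array","items":{"type":"number"}}},"jaw":{"type":"number"}},"required":["rows"]}

```bash
mkdir -p pics; cat > h.py <<'E'
import numpy as np,cv2
from bench import ctrl
def cal(n):
    c=ctrl.calibration(n);f=200/np.tan(np.radians(c["fov_y"])/2)
    return np.array([[f,0,c["cx"]],[0,f,c["cy"]],[0,0,1]]),np.array(c["D"],float),np.array(c["world_to_cam"])
def ray(n,uv,z):
    K,D,T=cal(n);p=cv2.undistortPoints(np.array(uv,float).reshape(-1,1,2),K,D).reshape(-1,2)
    d=np.c_[p,np.ones(len(p))]@T[:3,:3];o=-T[:3,:3].T@T[:3,3]
    return o+d*((z-o[2])/d[:,2])[:,None]
def proj(n,P):
    K,D,T=cal(n);return cv2.projectPoints(np.array(P,float).reshape(-1,1,3),cv2.Rodrigues(T[:3,:3])[0],T[:3,3],K,D)[0].reshape(-1,2)
def snap(n,f):
    im=ctrl.get_image(n)[:,:,::-1].copy();cv2.imwrite("pics/"+f,im);return im
E
python3 - <<'E'
from h import *
snap("top","t0.png");snap("scene","s0.png");print(ctrl.sense())
for n in("top","scene"):
    K,D,T=cal(n);print(n,-T[:3,:3].T@T[:3,3],K[0,0],D)
E
```

```text
{'t': 0.1, 'qpos': array([ 1.26438811e+00,  3.51181621e-01,  1.65238516e+00, -1.41902720e-05,
        1.13910290e+00, -8.46242915e-02]), 'joint_vel': array([-0.00048834, -0.00263027,  0.00140117,  0.00154196,  0.001689  ,
       -0.00135291]), 'joint_torque': array([-4.13709868e-04, -5.06834722e+01, -2.91873014e+01, -1.11641023e-04,
        2.67323514e-03, -3.02824492e-05]), 'ee_pos': array([0.12088077, 0.53623259, 0.23080313]), 'eef_rot': array([-3.47632724e-01, -3.12210152e+00,  1.66338685e-03]), 'force': array([ 0.43589113, -0.21009637,  0.05938167]), 'moment': array([ 0.01805476, -0.03274331, -0.0366071 ]), 'grasp_force': 0.0, 'width': 0.08535981440276066}
top [0.51364303 0.02691537 0.96797693] 398.35764059758577 [0.01395672 0.         0.         0.         0.        ]
scene [ 1.21641386 -0.55868434  0.7556045 ] 410.09620055901047 [-0.04090851  0.          0.          0.          0.        ]
```

View pics/t0.png

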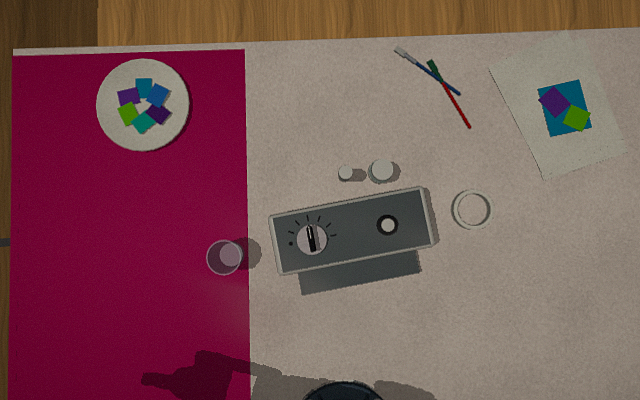

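View pics/s0.png

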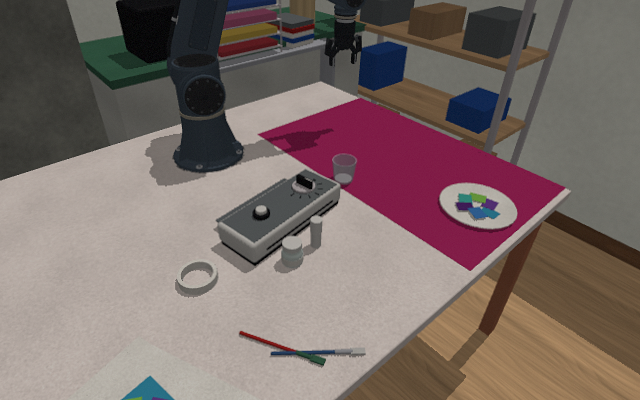

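The top view shows the dial near (312,240), the off dot at (291,243), and the button at (387,225). The pot is at (225,257), left of the dial. I'll zoom in on the dial.

```bash
python3 - <<'E'
from h import *
im=cv2.imread("pics/t0.png")
cv2.imwrite("pics/c0.png",cv2.resize(im[180:290,265:445],None,fx=4.4,fy=4.4,interpolation=cv2.INTER_CUBIC))
hsv=cv2.cvtColor(im,cv2.COLOR_BGR2HSV)
# white button face & metal disc: bright blobs inside dark panel
g=cv2.cvtColor(im,cv2.COLOR_BGR2GRAY)
for th in(130,):
    n,l,s,c=cv2.connectedComponentsWithStats((g>th).astype(np.uint8)[180:290,265:445])
    for i in range(1,n):
        if s[i,4]>15: print(s[i],c[i]+[265,180])
b=ray("top",[[387.5,224.8]],.097)[0];d=ray("top",[[312,240]],.083)[0]
print(b,d,np.linalg.norm((b-d)[:2]))
E
```

```text
[   0    0  180  110 6407] [354.25222413 226.73357265]
[155   8  13  56 104] [425.99038462 216.17307692]
[  4  37  13  56 163] [275.18404908 243.7607362 ]
[117  39  12  12 116] [387.5 224.5]
[32 46 24 28 87] [306.03448276 241.12643678]
[52 47  5 11 19] [318.63157895 231.31578947]
[35 67  7  5 16] [303.375 249.125]
[ 0.49320107 -0.1050929   0.097     ] [0.46360571 0.06041199 0.083     ] 0.16813016745989606
```

View pics/c0.png

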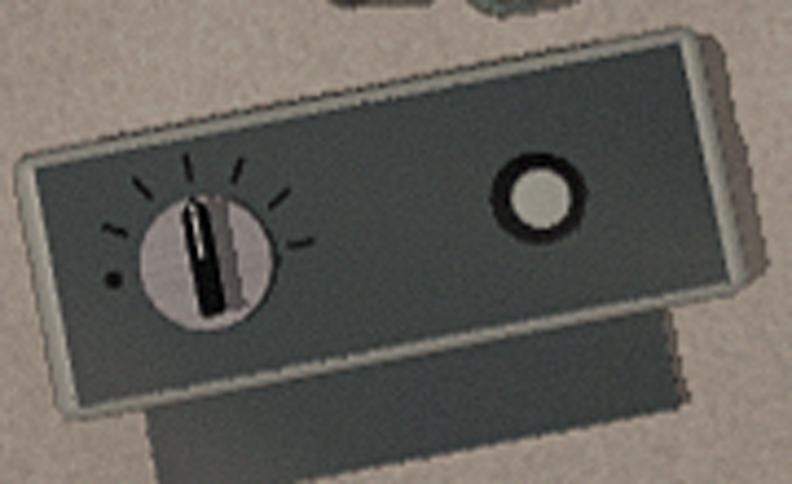

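The pointer sits at tick 3, so it needs two clicks clockwise. I'll move to hover above the side of the fin with the jaws shut.

send_rows:
  rows:
    - [36.3,-44.3,-6,0,0,-1.173]
    - [36.3,-44.3,-6,0,0,-1.173]
    - [36.3,-44.3,-6,0,0,-1.173]
    - [36.3,-44.3,-6,0,0,-1.173]
    - [36.3,-44.3,-6,0,0,-1.173]
    - [36.3,-44.3,-6,0,0,-1.173]
    - [36.3,-44.3,-6,0,0,-1.173]
    - [36.3,-44.3,-6,0,0,-1.173]
    - [36.3,-44.3,-6,0,0,-1.173]
    - [36.3,-44.3,-6,0,0,-1.173]
    - [36.3,-44.3,-6,0,0,-1.173]
    - [36.3,-44.3,-6,0,0,-1.173]
  jaw: 0

```text
t: 1.1
ee_pos: [0.437, 0.1499, 0.1789]
eef_rot: [-2.018, -2.408, 0.0]
force: [1.4, 0.1, 0.6]
width: -0.0002
grasp_force: 0.0
```

send_rows:
  rows:
    - [4,-5,-1,0,0,0]
    - [4,-5,-1,0,0,0]
    - [4,-5,-1,0,0,0]
    - [4,-5,-1,0,0,0]
    - [4,-5,-1,0,0,0]
    - [4,-5,-1,0,0,0]

```text
t: 1.6
ee_pos: [0.4755, 0.1027, 0.1693]
eef_rot: [-2.016, -2.409, 0.0]
force: [0.5, -0.4, 0.4]
width: 0.0
grasp_force: 0.0
```

```bash
python3 - <<'E'
from h import *
a=snap("top","t1.png");b=snap("scene","s1.png");s=ctrl.sense();print(s["ee_pos"],s["eef_rot"],s["qpos"])
c=cv2.resize(a[180:290,265:445],(792,484),interpolation=cv2.INTER_CUBIC)
cv2.imwrite("pics/c1.png",c)
E
```

```text
[0.47568299 0.10271958 0.16939669] [2.01576513e+00 2.40950519e+00 2.33317960e-04] [ 1.16958813e-01  3.16560333e-01  1.87420055e+00  4.29233025e-05
  9.50660401e-01 -6.05494968e-02]
```

View pics/c1.png

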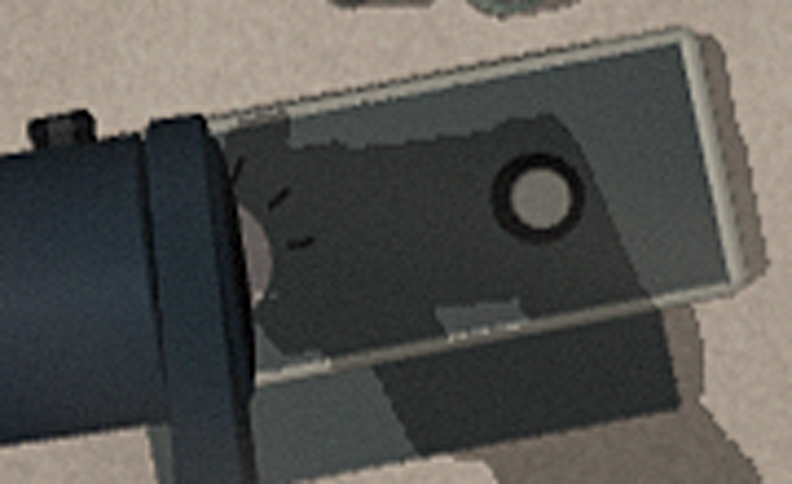

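The arm blocks the top view of the dial, where only the right edge of the disc shows at (250,250) in the crop. I'll descend beside the fin and rely on the scene camera and force.

send_rows:
  rows:
    - [0.8,-0.5,0,0,0,0]
    - [0.8,-0.5,-2.5,0,0,0]
    - [0.8,-0.5,-5,0,0,0]
    - [0.8,-0.5,-6.5,0,0,0]
    - [0.8,-0.5,-7.5,0,0,0]
    - [0.8,-0.5,-7.5,0,0,0]
    - [0.8,-0.5,-7.5,0,0,0]

```text
t: 2.28
ee_pos: [0.4845, 0.0969, 0.0944]
eef_rot: [-2.017, -2.408, 0.0]
force: [-1.0, -0.5, 0.3]
width: -0.0001
grasp_force: 0.0
```

```bash
python3 - <<'E'
from h import *
b=snap("scene","s2.png");s=ctrl.sense();print(s["ee_pos"],s["force"])
cv2.imwrite("pics/c2.png",cv2.resize(b[120:240,240:400],(800,600),interpolation=cv2.INTER_CUBIC))
E
```

```text
[0.48479791 0.09696891 0.09497162] [ 0.10876045 -0.1558362  -0.17504262]
```

View pics/c2.png

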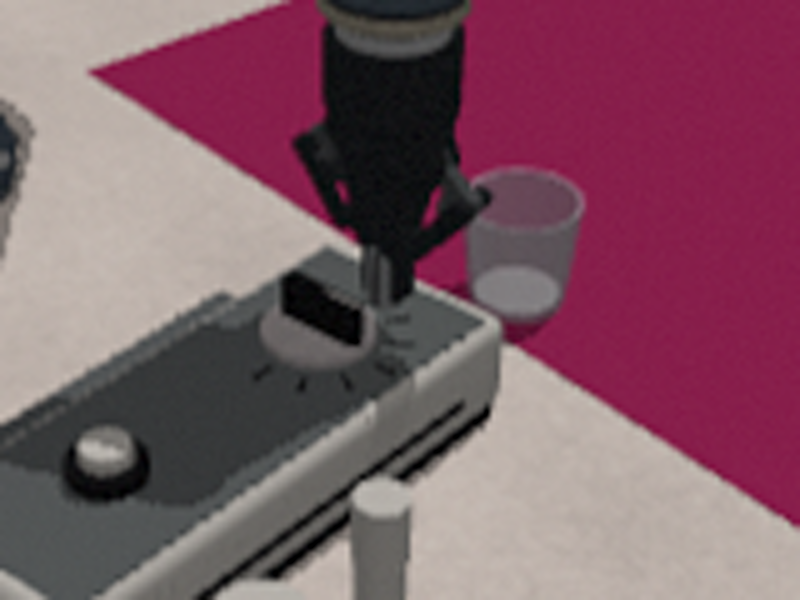

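send_rows:
  rows:
    - [0,-0.4,-0.3,0,0,0]
    - [0.1,-0.8,-0.3,0,0,0]
    - [0.1,-1.2,-0.3,0,0,0]
    - [0.13,-1.47,-0.3,0,0,0]
    - [0.25,-1.6,-0.3,0,0,-0.06]
    - [0.36,-1.75,-0.3,0,0,-0.12]
    - [0.47,-1.9,-0.3,0,0,-0.18]
    - [0.56,-2.05,-0.3,0,0,-0.24]
    - [0.65,-2.2,-0.3,0,0,-0.3]
    - [0.72,-2.38,-0.3,0,0,-0.35]

```text
t: 3.17
ee_pos: [0.4915, 0.0727, 0.0915]
eef_rot: [2.409, 2.016, 0.0]
force: [0.1, -0.3, 0.0]
width: -0.0
grasp_force: 0.0
```

```bash
python3 - <<'E'
from h import *
b=snap("scene","s3.png");s=ctrl.sense();print(s["ee_pos"],s["force"],s["moment"])
cv2.imwrite("pics/c3.png",cv2.resize(b[150:220,270:370],(800,560),interpolation=cv2.INTER_CUBIC))
E
```

```text
[0.49160676 0.07250279 0.09140855] [ 0.28330857 -1.01716378 -0.43241846] [ 0.00742494 -0.013037    0.03418619]
```

View pics/c3.png

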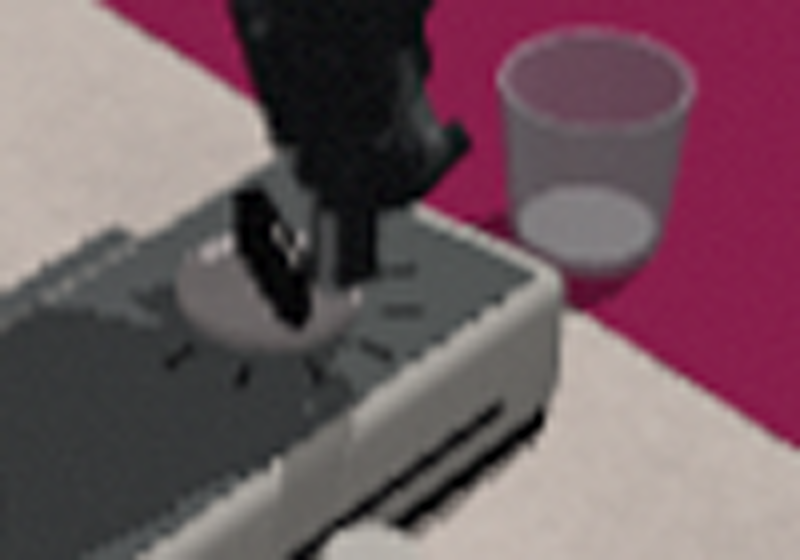

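The fin now points at tick 4, at (315,372) in the crop. One more click to go.

send_rows:
  rows:
    - [0.09,-0.25,0,0,0,-0.09]
    - [0.17,-0.51,0,0,0,-0.175]
    - [0.21,-0.78,0,0,0,-0.26]
    - [0.24,-0.92,0,0,0,-0.305]
    - [0.25,-1.05,0,0,0,-0.35]
    - [0.25,-1.2,0,0,0,-0.4]
    - [0.25,-1.35,0,0,0,-0.445]
    - [0.24,-1.5,0,0,0,-0.49]
    - [0.23,-1.65,0,0,0,-0.54]
    - [0.23,-1.65,0,0,0,-0.54]

```text
t: 4.05
ee_pos: [0.4937, 0.0562, 0.0914]
eef_rot: [2.858, 1.303, 0.0]
force: [0.9, -0.2, -0.4]
width: -0.0003
grasp_force: 0.0
```

```bash
python3 - <<'E'
from h import *
b=snap("scene","s4.png");s=ctrl.sense();print(s["ee_pos"],s["force"],s["moment"])
cv2.imwrite("pics/c4.png",cv2.resize(b[150:220,270:370],(800,560),interpolation=cv2.INTER_CUBIC))
E
```

```text
[0.49373893 0.05635253 0.09135776] [0.15099307 0.16272257 0.07863321] [-0.03922978  0.01657809  0.03394683]
```

View pics/c4.png

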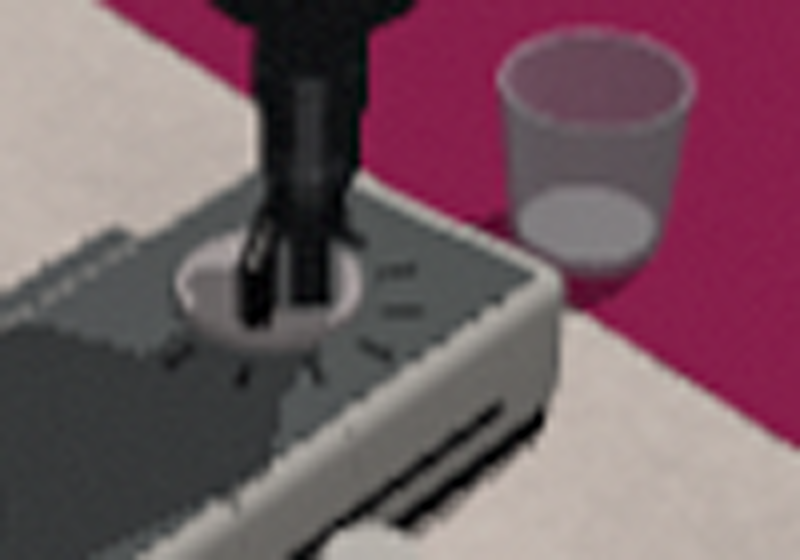

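The fin now points at tick 5, at (243,378) in the crop. I'll back off sideways, rise, and go over the button.

send_rows:
  rows:
    - [0.5,0.6,0,0,0,0]
    - [0.9,1.1,0,0,0,0]
    - [0.9,1.1,2,0,0,0]
    - [0.9,1.1,5,0,0,0]
    - [0.9,1.1,6,0,0,0]
    - [0.5,-3,6,0,0,0]
    - [0.2,-7,6,0,0,0]
    - [0,-11,6,0,0,0]
    - [0,-15,5,0,0,0]
    - [-0.1,-16.3,4,0,0,0]
    - [-0.1,-16.3,3,0,0,0]
    - [-0.1,-16.3,3,0,0,0]

```text
t: 5.1
ee_pos: [0.4919, -0.1062, 0.1194]
eef_rot: [-2.856, -1.303, 0.003]
force: [-0.3, 0.8, -0.8]
width: -0.0004
grasp_force: 0.0
```

```bash
python3 - <<'E'
from h import *
a=snap("top","t5.png");b=snap("scene","s5.png");s=ctrl.sense();print(s["ee_pos"],s["force"])
c=np.hstack([cv2.resize(a[190:290,270:370],(400,400),interpolation=cv2.INTER_CUBIC),cv2.resize(b[150:250,240:340],(400,400),interpolation=cv2.INTER_CUBIC)])
cv2.imwrite("pics/c5.png",c)
E
```

```text
[ 0.49270664 -0.1052997   0.12097416] [ 0.14223557  0.12564183 -0.00742762]
```

View pics/c5.png

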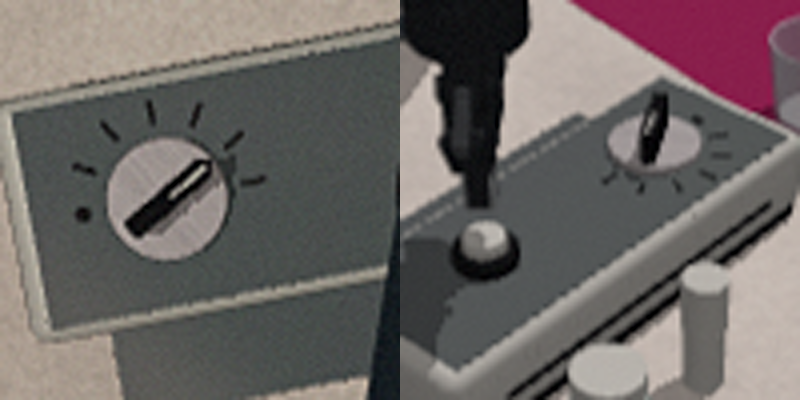

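The selector rests on tick 5, fifth from the dot. The finger is over the button, so I'll press.

send_rows:
  rows:
    - [0,0,-1,0,0,0]
    - [0,0,-2,0,0,0]
    - [0,0,-2.4,0,0,0]
    - [0,0,-2.7,0,0,0]
    - [0,0,-2.9,0,0,0]
    - [0,0,-3.0,0,0,0]
    - [0,0,-3.05,0,0,0]
    - [0,0,-3.1,0,0,0]
    - [0,0,-3.1,0,0,0]

```text
t: 5.95
ee_pos: [0.4926, -0.1061, 0.0909]
eef_rot: [-2.857, -1.305, -0.0]
force: [-3.4, 5.3, 11.4]
width: 0.0001
grasp_force: 5.7
```

send_rows:
  rows:
    - [0,0,-0.06,0,0,0]
    - [0,0,-0.06,0,0,0]
    - [0,0,-0.06,0,0,0]

```text
t: 6.2
ee_pos: [0.4927, -0.1062, 0.0908]
eef_rot: [-2.858, -1.305, -0.0]
force: [-6.4, 5.5, 18.0]
width: 0.0001
grasp_force: 9.3
```

The button is bottomed: 0.6 mm more command moved it only 0.1 mm, at 18 N. I'll release it.

send_rows:
  rows:
    - [0,0,0.5,0,0,0]
    - [0,0,1.2,0,0,0]
    - [0,0,3,0,0,0]
    - [0,0,6,0,0,0]
    - [-3,-3,9,0,0,0]
    - [-6,-6,10,0,0,0]
    - [-9,-9,10,0,0,0]
    - [-11,-12,10,0,0,0]
    - [-11,-14,10,0,0,0]
    - [-11,-14,10,0,0,0]
    - [-11,-14,10,0,0,0]
    - [-11,-14,10,0,0,0]

```text
t: 7.2
ee_pos: [0.3827, -0.2461, 0.1897]
eef_rot: [-2.858, -1.305, -0.0]
force: [0.1, -0.3, 0.1]
width: -0.0002
grasp_force: 0.0
```

```bash
python3 - <<'E'
from h import *
a=snap("top","t6.png");b=snap("scene","s6.png");s=ctrl.sense();print(s["ee_pos"],s["force"])
c=np.hstack([a[130:330,190:510],b[130:330,170:490]])
cv2.imwrite("pics/c6.png",cv2.resize(c,None,fx=1.25,fy=1.25,interpolation=cv2.INTER_CUBIC))
E
```

```text
[ 0.38292568 -0.24559877  0.18955943] [-0.61784077 -0.73395019  0.07701137]
```

View pics/c6.png

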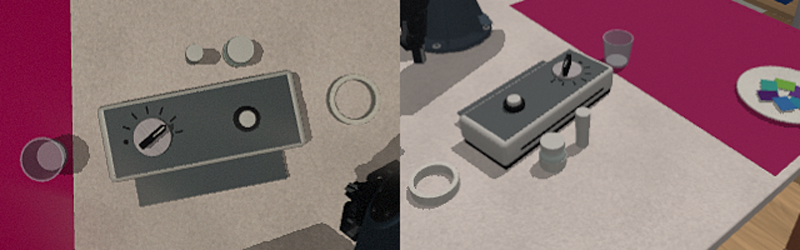

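The selector (150,136) still points at tick 5, the button (246,118) is back out, and the loose things haven't moved. The arm is clear.

```bash
python3 -c "
from bench import ctrl
print(ctrl.finish_job())"
```

```text
the job is handed in; nothing more can be done
None
```

The selector rests at position 5, pushed there in two clicks from 3; the start button was then pressed fully in and released, nothing else moved, and the job is handed in.

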